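Index the carving carriage to the flagged station and load the blank

ROBOT

A 7-joint arm with a two-finger parallel gripper is mounted at the origin on the work surface. World frame = base frame: x ahead of the robot, y to its left, z up, the work surface at z = 0. Lengths are in m, angles in rad, forces in N, time in s.
With the tool pointing down it reaches from about 0.425 to 0.825 m from the base axis. Payload 3.6 kg.
Tool frame: the origin (TCP) lies at the very end of the fingers, on their centre line; the grasp point (between the pads) lies 19 mm behind it; z points along the fingers, y is the line along which they close (so a half turn about z gives the same grasp; the last joint's range is limited). The gripper opens to 85 mm and grips with 20 to 120 N. Pads are 22 mm wide; open, the fingers measure 114 mm over their backs; the gripper's body (76 mm by 85 mm) begins 54 mm behind the grasp point. The pads swing forward as they close: fully open they stand 13 mm farther back than shut.
Start: joints at [1.135, 0.615, -0.013, 1.423, 0.008, 1.103, -0.04], TCP at [0.258, -0.596, 0.201] pointing down, gripper open.
Joint ranges: [-3.12, 3.12], [-0.3, 2.06], [-1.34, 1.32], [0.26, 2.42], [-1.36, 4.5], [0.01, 1.98], [-2.84, 2.84]. Speed limits (rad/s): [2.79, 2.79, 3.14, 3.14, 3.14, 3.14, 3.14].

INTERFACE

Orientations are given as a unit quaternion [w, x, y, z].
In Python, from station import robot gives the robot as it stands. The module is installed in compiled form; this text tells all that it offers.
- The arm moves only by the tool step_arm, never from a script. Its argument "motion" is a list that holds one entry, the list of rows, each a list of 7 numbers: the closure in counts, from 0 (fully open) to 255 (shut), then the shift along the world's x, y, z in m, then the turn, a rotation vector about the world's x, y, z in rad. In form: [[[jaw, x, y, z, ax, ay, az], ...]]. A call has 1 to 5 rows; each row is the pose to reach, as a shift and turn from the pose commanded when the call began; what a row does not reach only later rows make up. A row lasts 1/12 s, in which the tool goes at most 41.7 mm and 7.16 degrees, less where a joint would pass 70% of its speed; a pose out of reach is approached as far as the arm can. A call with a gripper value outside its range is refused whole. The fingers move at their own pace and stop on an object; "grip_force" is the grip in N (left out, the last holds). Time passes only in rows, so rows that repeat a pose let the fingers close. It gives the time, the measured TCP pose, the force, the opening and the grip force at its end, in the units of the state.
- robot.sense(): the state, without advancing time (a new reading comes with each control period).
- robot.read_camera(name): name is "scene" or "top" or "wrist"; returns a dict with "frame" (400x640x3 uint8, red, green, blue), "z_map" (400x640 float32, m along the optical axis (not along the pixel's ray), 0 where there is no reading), "fx", "fy", "cx", "cy" (pixels), "extrinsics" (4x4, takes a point from camera to world coordinates). Camera axes: x right, y down, z forward; pixel columns grow to the right and rows downward; lengths in m; the calibration is good to about 2 mm. A picture is of the moment at which its call begins.
- robot.close_job(): hands the job in; it is judged then, once.
The state is a dict: "clock": time; "joint_pos": joint angles; "qvel": joint speeds; "joint_torque": joint torques, N m; "eef_pos": TCP position; "tool_rot": TCP orientation; "ft_force": force on the tool from outside, world axes, zero at the start; "moment": the same for the moment, N m; "grip_width": finger opening in m; "finger_force": force on a finger pad.
Only numpy, scipy, OpenCV 4.12 (cv2) and the standard library are available. Lean on these libraries where they do the work, as an engineer would, in place of code of your own. Each camera call takes 0.05 s, during which the arm holds its last target. There are 200 camera calls.

TASK

On the carving jig, pull the red plunger knob out of its hole, slide the carriage over to the station with the yellow marker and let the plunger drop fully home in that hole. Then stand the loose limewood head blank upright in the carriage's blue nest, flat on its floor, setting it down without dropping it. Do not push the gouges, mallet, offcut or jar around.

Things in the scene. Friction and masses are not known exactly. Their poses are not given: they have to be found in the camera images.
- jig: Fixed carving jig: plywood base 270 x 380 x 20 mm (x from -148 to 122 mm) with two rails along y. Origin: on the table under its middle; x to its back (away from the robot), y along the slide, z up; turned up to 0.2 rad. A steel index bar at its front has five slot holes 40 mm apart, at y = -80, -40, 0, 40, 80 mm.
- rest (a point): Middle of the jig's wooden hand-rest bar: 14 mm thick, 356 mm long along jig y, at jig x = -128 mm, 198 mm above the table, on 14 mm posts at jig y = -178 and 178 mm. It runs 120 mm above and 18 mm in front of the knob, in the way of a gripper coming straight down on it.
- carriage (a joint): Position of the aluminium carriage (100 mm long, deck top 57 mm above the table) along the jig's y axis, m; 0 is the middle hole, where it starts; range -0.085 to 0.085. With the plunger out it slides with about 1.5 N of friction and follows the knob when that is moved sideways. It carries plunger and nest.
- plunger (a joint): How far the spring plunger is pulled out along its axis, m: 0 fully home in a hole, about 0.009 when its round pin rides on the bar between holes, 0.018 fully out. The spring pulls back with 7 N at 0 to 15 N at 0.018. Let go within about 3 mm of a hole, it centres itself and drops in (hole 13 mm wide, pin 10 mm).
- knob (a point): Centre of the red plunger knob, 30 mm across, 26 mm long, 78 mm above the table when home. Its z axis is the plunger axis, pointing out: it leans 35 degrees from vertical towards jig -x (the robot). Its y is the slide direction. Under it a neck at most 20 mm across runs to a bracket plate 33 mm below the centre along the axis. Both y sides are free for fingers.
- nest (a point): Centre of the nest floor on the carriage deck (57 mm above the table), axes parallel to the jig's. Blue walls 12 mm high enclose 66 mm (x) by 54 mm (y); the two walls on the y sides are only at the corners, with a 40 mm wide gap in their middle for fingers.
- flag (a point): Yellow marker at the wanted station: peg 18 mm across with a 24 mm ball on top, on the ledge along the jig's back. This point is the centre of its foot, axes parallel to the jig's. It has the same jig y as one of the four holes other than the middle one; grey pegs mark the other three. At the station the carriage's red pointer points at it.
- pointer (a point): Tip of the red pointer at the back edge of the carriage, on its middle line, 55 mm above the table.
- blank_mid (a point): The loose limewood blank: a block 60 mm (its x) by 48 mm (its y) by 44 mm high with a rough-carved head on top (46 mm across, total height 73 mm), about 0.13 kg, standing on the table. This point is on its middle line, 30 mm above its underside; z up. It goes into the nest with its long side along the nest's x, either way round.
- gouge_yellow: Wood gouge with yellow handle end, 225 mm long, lying on the bench to the left of the blank. Bystander; origin on its underside between handle and blade, x along it.
- gouge_red: Wood gouge with red handle end, 225 mm long, lying to the back left. Bystander; origin as above.
- gouge_orange: Wood gouge with orange handle end, 225 mm long, lying to the front right. Bystander; origin as above.
- mallet: Round wooden carver's mallet, 92 mm across, 240 mm tall, standing on its head with the handle up, right of the jig. Bystander; origin at its underside.
- offcut: Limewood offcut 85 x 50 x 32 mm on the bench left of the jig. Bystander; origin at its underside.
- oil: Amber jar of oil, 64 mm across, 130 mm tall, at the back right. Bystander; origin at its underside.
Not all that is in view belongs to the job. Leave any turquoise look-alike of the part that bears blank_mid alone.

How it is judged:
By the outcome, as a careful person would: the job done as asked, in the order asked, and still so for the second after the job is handed in, with the robot touching nothing.
It also fails if it takes over 61 s, if anything falls off the work surface, if the arm or the gripper's body presses on something with over 40 N, if the wrist force passes 120 N, or if a joint passes its speed limit or range.

## Working session

There is one attempt and no reset: what is moved stays moved. The work goes in short steps, Python scripts to look and compute and a tool call to move; the robot and the scene stay as the last step left them, time stands still between calls to the robot, and variables do not carry over. Pictures are saved under pics/ and viewed, at most 10 in all, crops included, and the job is handed in when it is done.

Besides the shell and the picture viewer there is one more tool, called after "Emit:" by a JSON object that holds its "api" and its "payload", one argument or row to a line. step_arm: Moves the arm, as the interface text tells. Its arguments: {"type":"object","properties":{"motion":{"type":"array","items":{"type":"array","items":{"type":"array","items":{"type":"number"}}}},"grip_force":{"type":"number"}},"required":["motion"]}

```bash
mkdir -p pics; cat > h.py <<'E'
import numpy as np, cv2
from station import robot
def cam(n):
    c=robot.read_camera(n); return c
def save(c,p): cv2.imwrite('pics/'+p,c['frame'][:,:,::-1])
def pts(c):
    z=c['z_map']; v,u=np.mgrid[:400,:640]
    P=np.stack([(u-c['cx'])/c['fx']*z,(v-c['cy'])/c['fy']*z,z],-1)
    E=c['extrinsics']; return P@E[:3,:3].T+E[:3,3]
def ray(c,u,v,h):
    E=c['extrinsics']; d=E[:3,:3]@np.array([(u-c['cx'])/c['fx'],(v-c['cy'])/c['fy'],1]); o=E[:3,3]
    return o+d*(h-o[2])/d[2]
E
python3 - <<'E'
from h import *
for n in ('top','scene'):
    c=cam(n); save(c,n+'1.png'); np.savez(n+'1.npz',**c); print(n,c['extrinsics'].round(3).tolist(),c['fx'],c['cx'],c['cy'])
s=robot.sense(); print(s)
E
```

```text
top [[0.001, -0.996, 0.085, 0.371], [-1.0, -0.0, 0.002, -0.025], [-0.002, -0.085, -0.996, 1.404], [0.0, 0.0, 0.0, 1.0]] 389.77688494975735 319.5771085957928 201.52390325849237
scene [[0.425, 0.487, -0.763, 1.484], [0.905, -0.243, 0.349, -0.458], [-0.016, -0.839, -0.544, 0.826], [0.0, 0.0, 0.0, 1.0]] 414.85174517631197 319.9140867517516 199.01505723556343
{'clock': 0.1, 'joint_pos': array([ 1.13553222,  0.61582781, -0.01265375,  1.42474539,  0.00812834,
        1.10342191, -0.04037307]), 'qvel': array([-0.00114482, -0.00116718,  0.00118855, -0.00316092, -0.00017571,
       -0.00043788, -0.00066005]), 'joint_torque': array([ 2.11030914e-03, -4.70382714e+01,  2.60355351e-01, -1.71569198e+01,
        1.00266404e-02,  5.83592671e-03, -9.37901746e-06]), 'eef_pos': array([ 0.25807552, -0.59573598,  0.20034831]), 'tool_rot': array([-1.14792959e-03,  9.79172143e-01,  2.03028400e-01, -2.55279828e-04]), 'ft_force': array([1.16418657, 0.30014567, 0.61191867]), 'moment': array([ 0.00176711, -0.01846423, -0.01092194]), 'finger_force': 0.0, 'grip_width': 0.08547961508368251}
```

View pics/top1.png

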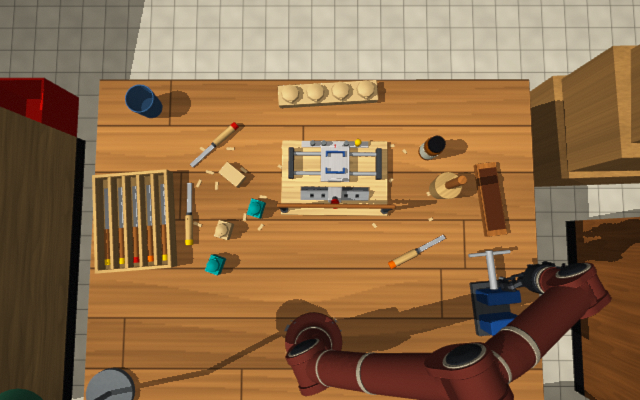

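View pics/scene1.png

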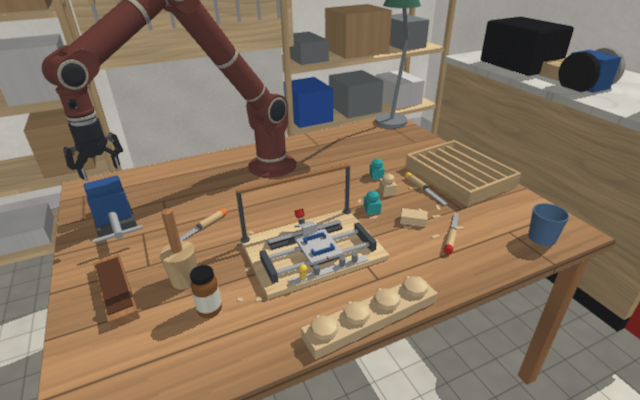

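The top view shows the jig centred near (335,170), the yellow flag at (358,142) and the red knob at (335,201). The blank is at (223,229), with turquoise look-alikes at (257,208) and (215,264). The flag is on the -y side.

```bash
python3 - <<'E'
from h import *
for n in ('top','scene'):
    c=dict(np.load(n+'1.npz')); P=pts(c); hsv=cv2.cvtColor(c['frame'],cv2.COLOR_RGB2HSV)
    H,S,V=[hsv[...,i].astype(int) for i in range(3)]
    jig=(P[...,0]>.35)&(P[...,0]<.75)&(abs(P[...,1]+.06)<.25)&(P[...,2]>.012)
    def rep(name,m):
        k,l,st,ce=cv2.connectedComponentsWithStats(m.astype(np.uint8))
        for i in range(1,k):
            if st[i,4]>=4:
                q=P[l==i]; q=q[np.isfinite(q).all(1)]
                print(n,name,st[i].tolist(),ce[i].round(1),np.median(q,0).round(4),q.max(0).round(3),q.min(0).round(3))
    rep('red',jig&((H<6)|(H>174))&(S>150)&(V>70))
    rep('yel',jig&(H>20)&(H<32)&(S>150)&(V>120))
    rep('blue',jig&(H>100)&(H<125)&(S>90))
    # base plane
    b=jig&(abs(P[...,2]-.02)<.006)&(H<28)&(H>8)
    if n=='top':
        r=cv2.minAreaRect(np.argwhere(b)[:,::-1].astype(np.float32)); bx=cv2.boxPoints(r); print(r)
        for u,v in bx: print(ray(c,u,v,.02).round(4))
    # blank
    bl=(P[...,0]>.3)&(P[...,0]<.7)&(P[...,1]>.1)&(P[...,1]<.35)&(P[...,2]>.02)
    rep('bl',bl)
E
python3 - <<'E'
import cv2
a=cv2.imread('pics/top1.png');cv2.imwrite('pics/c1.png',cv2.resize(a[125:285,180:400],None,fx=3.5,fy=3.5,interpolation=cv2.INTER_CUBIC))
E
```

```text
top red [331, 199, 8, 5, 33] [334.6 201.2] [ 0.4843 -0.0745  0.0922] [ 0.493 -0.061  0.099] [ 0.477 -0.085  0.081]
top yel [355, 139, 7, 8, 38] [357.5 141.9] [ 0.6931 -0.1538  0.0669] [ 0.709 -0.025  1.404] [ 0.371 -0.172  0.018]
top blue [326, 151, 19, 5, 50] [335.  152.1] [ 0.6579 -0.0762  0.0692] [ 0.662 -0.025  1.404] [ 0.371 -0.107  0.054]
top blue [326, 168, 19, 6, 45] [335.4 171.1] [ 0.5901 -0.0759  0.0684] [ 0.602 -0.045  0.075] [ 0.585 -0.107  0.058]
((334.303955078125, 177.59486389160156), (106.32868957519531, 74.52618408203125), 0.7440592050552368)
[0.4439 0.1159 0.02  ]
[0.7134 0.1148 0.02  ]
[ 0.7084 -0.2692  0.02  ]
[ 0.4392 -0.2619  0.02  ]
top bl [282, 144, 4, 5, 10] [283.3 146.2] [0.6879 0.1091 0.0234] [0.697 0.113 0.027] [0.681 0.102 0.02 ]
top bl [282, 150, 4, 8, 22] [283.5 153.7] [0.6605 0.1073 0.0229] [0.675 0.113 0.026] [0.649 0.102 0.02 ]
top bl [282, 161, 4, 9, 18] [283.4 165.6] [0.6188 0.1071 0.0211] [0.635 0.113 0.026] [0.606 0.102 0.02 ]
top bl [218, 162, 27, 25, 340] [231.5 174.1] [0.5859 0.2904 0.0317] [0.63  0.34  0.042] [0.544 0.246 0.02 ]
top bl [282, 
[... 1155 characters left out ...]
2] [ 0.668 -0.036  0.071] [ 0.636 -0.11   0.054]
scene bl [345, 164, 6, 51, 131] [347.5 189.8] [0.4705 0.1037 0.1117] [0.482 0.117 0.203] [0.462 0.1   0.021]
scene bl [379, 170, 5, 6, 10] [381.  172.2] [0.3026 0.3445 0.0329] [0.309 0.35  0.041] [0.301 0.335 0.021]
scene bl [379, 174, 17, 19, 240] [387.2 183.1] [0.407  0.3034 0.0432] [0.428 0.349 0.074] [0.31  0.282 0.02 ]
scene bl [363, 191, 18, 20, 268] [371.7 200.8] [0.4828 0.1924 0.0433] [0.506 0.224 0.075] [0.431 0.171 0.02 ]
scene bl [400, 209, 27, 14, 281] [413.5 215.1] [0.5938 0.2869 0.0302] [0.635 0.333 0.035] [0.55  0.244 0.02 ]
scene bl [377, 244, 4, 3, 5] [378.4 245.4] [0.6698 0.1069 0.021 ] [0.673 0.108 0.022] [0.662 0.103 0.02 ]
```

View pics/c1.png

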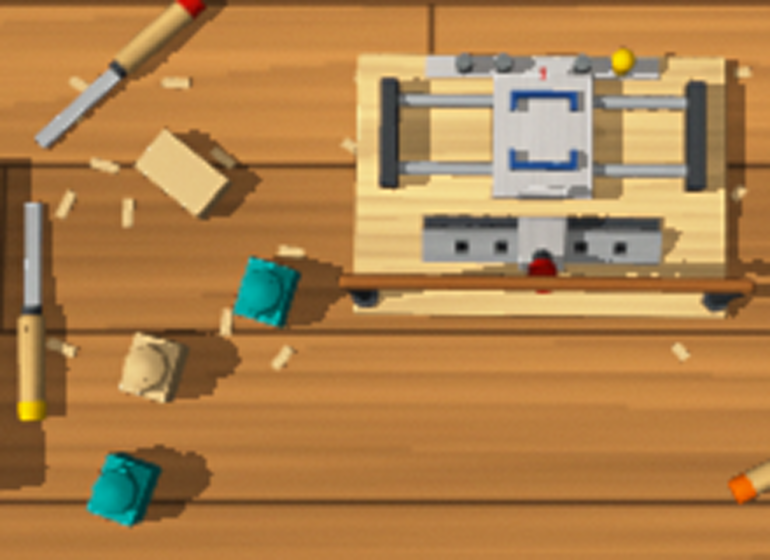

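```bash
cat >> h.py <<'E'
from scipy.spatial.transform import Rotation as Ro
def q2R(q): return Ro.from_quat([q[1],q[2],q[3],q[0]])
def tgt(yaw,tilt): # tool y along -y turned by yaw, tool z leaning toward robot by tilt
    return Ro.from_euler('z',yaw)*Ro.from_euler('y',tilt)*Ro.from_matrix(np.diag([1.,-1,-1]))
def go(p,R):
    s=robot.sense(); d=np.array(p)-s['eef_pos']; r=(R*q2R(s['tool_rot']).inv()).as_rotvec()
    print('t',round(s['clock'],2),'eef',s['eef_pos'].round(4),'d',d.round(4),'turn',r.round(4),'F',s['ft_force'].round(1),'w',round(s['grip_width'],4))
E
python3 - <<'E'
from h import *
go([.554,-.0755,.32],tgt(-.013,.61))
E
```

```text
t 0.1 eef [ 0.2581 -0.5957  0.2003] d [0.2959 0.5202 0.1197] turn [-0.1231  0.6019 -0.4079] F [1.2 0.3 0.6] w 0.0855
```

Emit:
{"api": "step_arm", "payload": {
  "motion": [
    [[0, 0.012, 0.026, 0.024, 0, 0, 0], [0, 0.024, 0.052, 0.048, 0, 0, 0], [0, 0.036, 0.078, 0.072, 0, 0, 0], [0, 0.048, 0.104, 0.096, 0, 0, 0], [0, 0.06, 0.13, 0.12, 0, 0, 0]]
  ]
}}

```text
clock: 0.52
eef_pos: [0.3186, -0.4647, 0.3219]
tool_rot: [-0.001, 0.979, 0.203, -0.0]
ft_force: [0.7, -0.4, -0.4]
grip_width: 0.0857
finger_force: 0.0
```

Emit:
{"api": "step_arm", "payload": {
  "motion": [
    [[0, 0.02, 0.036, 0, -0.012, 0.06, -0.04], [0, 0.04, 0.072, 0, -0.024, 0.12, -0.08], [0, 0.06, 0.108, 0, -0.036, 0.18, -0.12], [0, 0.08, 0.144, 0, -0.048, 0.24, -0.16], [0, 0.1, 0.18, 0, -0.06, 0.3, -0.2]]
  ]
}}

```text
clock: 0.93
eef_pos: [0.4188, -0.2843, 0.3218]
tool_rot: [-0.001, 0.983, 0.101, -0.153]
ft_force: [1.5, -1.0, 0.5]
grip_width: 0.0852
finger_force: 0.0
```

Emit:
{"api": "step_arm", "payload": {
  "motion": [
    [[0, 0.02, 0.036, 0, -0.012, 0.06, -0.04], [0, 0.04, 0.072, 0, -0.024, 0.12, -0.08], [0, 0.06, 0.108, 0, -0.036, 0.18, -0.12], [0, 0.08, 0.144, 0, -0.048, 0.24, -0.16], [0, 0.1, 0.18, 0, -0.06, 0.3, -0.2]]
  ]
}}

```text
clock: 1.35
eef_pos: [0.519, -0.1042, 0.3213]
tool_rot: [-0.002, 0.954, -0.002, -0.301]
ft_force: [2.1, -0.2, -0.4]
grip_width: 0.0853
finger_force: 0.0
```

```bash
python3 - <<'E'
from h import *
go([.554,-.0755,.26],tgt(-.013,.61)); print(robot.sense()['joint_pos'].round(2))
c=cam('wrist'); save(c,'w1.png'); np.savez('w1.npz',**c); print(c['extrinsics'].round(3))
E
```

```text
t 1.35 eef [ 0.519  -0.1042  0.3213] d [ 0.035   0.0287 -0.0613] turn [-0.002  -0.0008 -0.0072] F [ 2.1 -0.2 -0.4] w 0.0853
[ 0.11  0.7   0.01  1.08  0.06  1.96 -1.45]
[[-0.005 -0.605 -0.796  0.682]
 [-1.     0.001  0.005 -0.104]
 [-0.002  0.797 -0.605  0.417]
 [ 0.     0.     0.     1.   ]]
```

View pics/w1.png

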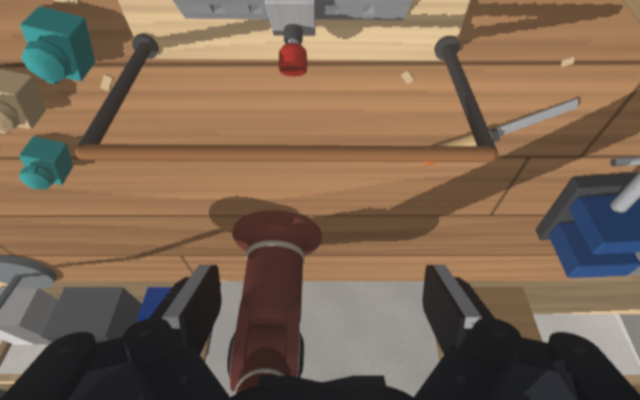

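The wrist view looks back toward the robot. The red knob is at (293,57), the hand-rest bar lies along row 152, and the path to the knob from the carriage side is clear.

```bash
python3 - <<'E'
from h import *
c=dict(np.load('w1.npz')); P=pts(c); hsv=cv2.cvtColor(c['frame'],cv2.COLOR_RGB2HSV).astype(int)
m=((hsv[...,0]<6)|(hsv[...,0]>174))&(hsv[...,1]>150)&(hsv[...,2]>70); m[120:]=0; m[:,:250]=0; m[:,340:]=0
v,u=np.nonzero(m); q=P[m]
print(u.min(),u.max(),v.min(),v.max(),np.median(q,0),ray(c,(u.min()+u.max())/2,v.mean(),.078))
go([.554,-.0755,.185],tgt(-.013,.61))
# edge of the base & posts
for a,b,h in((145,42,.02),(447,48,.02),(88,152,.198),(485,152,.198)): print(ray(c,a,b,h).round(4))
E
```

```text
280 305 44 75 [ 0.48594578 -0.0732228   0.08802124] [ 0.47877946 -0.07237507  0.078     ]
t 1.4 eef [ 0.5232 -0.0939  0.3154] d [ 0.0308  0.0184 -0.1304] turn [-0.0142 -0.0065 -0.0202] F [ 3.5  5.5 -4. ] w 0.0852
[0.4673 0.1049 0.02  ]
[ 0.4586 -0.2519  0.02  ]
[0.4641 0.1016 0.198 ]
[ 0.4631 -0.2457  0.198 ]
```

Emit:
{"api": "step_arm", "payload": {
  "motion": [
    [[0, 0.018, 0.008, -0.022, 0, 0, 0], [0, 0.036, 0.016, -0.044, 0, 0, 0], [0, 0.05, 0.024, -0.066, 0, 0, 0], [0, 0.052, 0.032, -0.088, 0, 0, 0], [0, 0.052, 0.032, -0.11, 0, 0, 0]]
  ]
}}

```text
clock: 1.82
eef_pos: [0.571, -0.0717, 0.2088]
tool_rot: [-0.003, 0.954, 0.0, -0.3]
ft_force: [-0.2, 0.2, -0.0]
grip_width: 0.0855
finger_force: 0.0
```

Emit:
{"api": "step_arm", "payload": {
  "motion": [
    [[0, -0.01, 0, -0.015, 0, 0, 0], [0, -0.02, 0, -0.03, 0, 0, 0], [0, -0.032, 0, -0.049, 0, 0, 0], [0, -0.032, 0, -0.049, 0, 0, 0], [0, -0.032, 0, -0.049, 0, 0, 0]]
  ]
}}

```text
clock: 2.23
eef_pos: [0.5376, -0.0745, 0.1619]
tool_rot: [-0.002, 0.954, -0.002, -0.301]
ft_force: [0.0, -0.1, -0.1]
grip_width: 0.0852
finger_force: 0.0
```

```bash
python3 - <<'E'
from h import *
c=cam('wrist'); save(c,'w2.png')
go([.469,-.0735,.0625],tgt(-.013,.61))
P=pts(c); hsv=cv2.cvtColor(c['frame'],cv2.COLOR_RGB2HSV).astype(int)
m=((hsv[...,0]<6)|(hsv[...,0]>174))&(hsv[...,1]>150)&(hsv[...,2]>70)
k,l,st,ce=cv2.connectedComponentsWithStats(m.astype(np.uint8)); i=1+st[1:,4].argmax(); m=l==i
x,y,w,h,_=st[i]; print(st[i],np.median(P[m],0).round(4),ray(c,x+w/2,y+h/2,.078).round(4),P[m][:,0].min(),P[m][:,0].max(), ray(c,x,y+h/2,.078),ray(c,x+w,y+h/2,.078))
E
```

```text
t 2.28 eef [ 0.5389 -0.0745  0.1627] d [-0.0699  0.001  -0.1002] turn [-0.0029  0.0028 -0.008 ] F [ 0.1 -0.2  1.5] w 0.0855
[ 304  173   34   31 1005] [ 0.489  -0.0728  0.0854] [ 0.4801 -0.0727  0.078 ] 0.47799619998449416 0.7008687296588403 [ 0.48008607 -0.05893048  0.078     ] [ 0.48008304 -0.08650312  0.078     ]
```

View pics/w2.png

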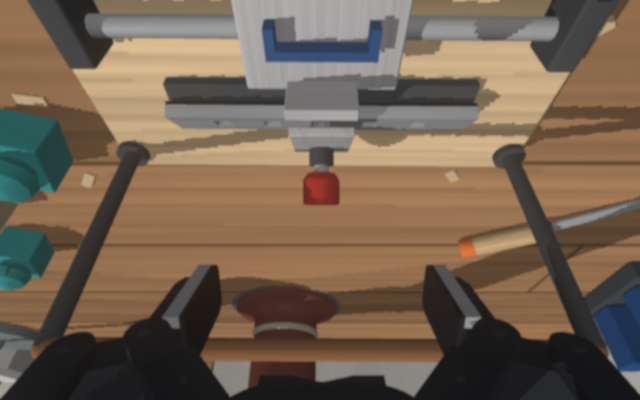

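The knob is centred ahead of the fingers at (321,188), with both sides free.

Emit:
{"api": "step_arm", "payload": {
  "motion": [
    [[0, -0.017, 0.001, -0.025, 0, 0, 0], [0, -0.034, 0.0015, -0.05, 0, 0, 0], [0, -0.052, 0.0015, -0.075, 0, 0, 0], [0, -0.069, 0.0015, -0.099, 0, 0, 0], [0, -0.069, 0.0015, -0.099, 0, 0, 0]]
  ]
}}

```text
clock: 2.7
eef_pos: [0.4653, -0.0729, 0.0616]
tool_rot: [-0.002, 0.953, -0.002, -0.303]
ft_force: [-1.2, -0.4, 0.2]
grip_width: 0.0856
finger_force: 0.0
```

Emit:
{"api": "step_arm", "payload": {
  "motion": [
    [[255, 0, 0, 0, 0, 0, 0], [255, 0, 0, 0, 0, 0, 0], [255, 0, 0, 0, 0, 0, 0], [255, 0, 0, 0, 0, 0, 0], [255, 0, 0, 0, 0, 0, 0]]
  ],
  "grip_force": 80
}}

```text
clock: 3.12
eef_pos: [0.4709, -0.0729, 0.0641]
tool_rot: [-0.002, 0.955, -0.002, -0.298]
ft_force: [-0.3, -0.1, 0.1]
grip_width: 0.0256
finger_force: 0.0
```

Emit:
{"api": "step_arm", "payload": {
  "motion": [
    [[255, 0, 0, 0, 0, 0, 0], [255, 0, 0, 0, 0, 0, 0], [255, 0, 0, 0, 0, 0, 0], [255, 0, 0, 0, 0, 0, 0], [255, 0, 0, 0, 0, 0, 0]]
  ]
}}

```text
clock: 3.53
eef_pos: [0.4752, -0.0733, 0.0646]
tool_rot: [-0.002, 0.956, -0.002, -0.293]
ft_force: [7.9, -1.7, 6.6]
grip_width: 0.0001
finger_force: 5.2
```

```bash
python3 - <<'E'
from h import *
c=cam('scene'); a=c['frame'][150:290,220:400,::-1]; cv2.imwrite('pics/s2.png',cv2.resize(a,None,fx=4,fy=4,interpolation=cv2.INTER_CUBIC))
d=cam('wrist'); b=d['frame'][100:,150:490,::-1]; cv2.imwrite('pics/w3.png',b)
go([.469,-.0735,.0625],tgt(-.013,.61)); print(robot.sense()['finger_force'])
E
python3 -c "
import cv2,numpy as np
a=cv2.imread('pics/s2.png');b=cv2.imread('pics/w3.png');a=cv2.resize(a,(440,342));b=cv2.resize(b,(360,318))
o=np.zeros((342,800,3),np.uint8);o[:,:440]=a;o[:318,440:]=b;cv2.imwrite('pics/m3.png',o)"
```

```text
t 3.63 eef [ 0.4752 -0.0733  0.0646] d [-0.0062 -0.0002 -0.0021] turn [-0.0018  0.0158 -0.0086] F [ 6.9 -0.3  6.7] w -0.0002
5.168244391679764
```

View pics/m3.png

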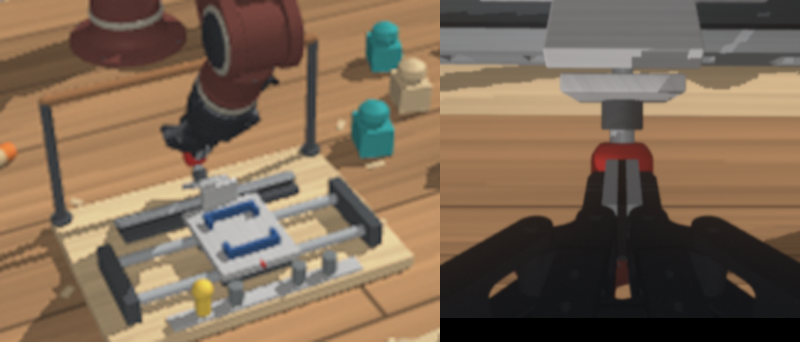

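The left part shows the gripper at the knob. In the right part the fingers are shut in front of the knob (about (622,150) in the picture) with red on both sides, so they slipped off it. I'll check where TCP and knob lie in the wrist view.

```bash
python3 - <<'E'
from h import *
c=cam('wrist'); s=robot.sense(); E=c['extrinsics']
def proj(p):
    q=E[:3,:3].T@(np.array(p)-E[:3,3]); return (c['fx']*q[0]/q[2]+c['cx']).round(1),(c['fy']*q[1]/q[2]+c['cy']).round(1),q[2].round(4)
R=q2R(s['tool_rot']); p=s['eef_pos']
print('tcp',proj(p),'grasp',proj(p-.019*R.as_matrix()[:,2]),'knob',proj([.48,-.073,.078]))
P=pts(c); hsv=cv2.cvtColor(c['frame'],cv2.COLOR_RGB2HSV).astype(int)
m=((hsv[...,0]<6)|(hsv[...,0]>174))&(hsv[...,1]>150)&(hsv[...,2]>70)
k,l,st,ce=cv2.connectedComponentsWithStats(m.astype(np.uint8)); i=1+st[1:,4].argmax(); print(st[i])
q=P[l==i]; q=q[np.isfinite(q).all(1)]; print(np.percentile(q,[5,50,95],axis=0).round(4)); print(c['z_map'][l==i].min())
for r in range(215,300,8): print(r,[(round(float(c['z_map'][r,u]),3)) for u in range(280,365,6)])
E
```

```text
tcp (np.float64(323.1), np.float64(242.4), np.float64(0.1878)) grasp (np.float64(323.3), np.float64(258.9), np.float64(0.1697)) knob (np.float64(322.6), np.float64(260.3), np.float64(0.1757))
[294 235  56  27 954]
[[ 0.4874 -0.0847  0.0724]
 [ 0.4928 -0.0718  0.0775]
 [ 0.4958 -0.0603  0.0821]]
0.0
215 [0.28, 0.279, 0.279, 0.28, 0.173, 0.169, 0.168, 0.168, 0.168, 0.169, 0.174, 0.279, 0.279, 0.281, 0.279]
223 [0.288, 0.0, 0.288, 0.288, 0.288, 0.176, 0.172, 0.171, 0.173, 0.288, 0.289, 0.289, 0.289, 0.289, 0.288]
231 [0.297, 0.298, 0.298, 0.297, 0.299, 0.176, 0.172, 0.171, 0.171, 0.298, 0.298, 0.298, 0.298, 0.298, 0.297]
239 [0.308, 0.308, 0.308, 0.175, 0.169, 0.166, 0.165, 0.166, 0.165, 0.166, 0.167, 0.31, 0.308, 0.309, 0.308]
247 [0.319, 0.319, 0.317, 0.167, 0.165, 0.164, 0.163, 0.164, 0.163, 0.164, 0.166, 0.168, 0.318, 0.318, 0.319]
255 [0.331, 0.329, 0.174, 0.168, 0.165, 0.148, 0.148, 0.148, 0.147, 0.148, 0.165, 0.166, 0.331, 0.331, 0.329]
263 [0.343, 0.342, 0.174, 0.0, 0.15, 0.141, 0.143, 0.142, 0.142, 0.141, 0.15, 0.15, 0.342, 0.343, 0.342]
271 [0.356, 0.356, 0.144, 0.143, 0.143, 0.136, 0.136, 0.135, 0.135, 0.136, 0.143, 0.144, 0.144, 0.357, 0.356]
279 [0.371, 0.371, 0.138, 0.137, 0.13, 0.129, 0.129, 0.13, 0.131, 0.13, 0.138, 0.137, 0.138, 0.371, 0.371]
287 [0.386, 0.133, 0.132, 0.132, 0.125, 0.124, 0.124, 0.124, 0.125, 0.125, 0.124, 0.132, 0.131, 0.384, 0.386]
295 [0.403, 0.127, 0.118, 0.115, 0.118, 0.0, 0.122, 0.121, 0.122, 0.121, 0.118, 0.116, 0.117, 0.126, 0.404]
```

Emit:
{"api": "step_arm", "payload": {
  "motion": [
    [[255, 0.017, 0, 0.025, 0, 0, 0], [255, 0.034, 0, 0.049, 0, 0, 0], [255, 0.034, 0, 0.049, 0, 0, 0], [255, 0.034, 0, 0.049, 0, 0, 0], [255, 0.034, 0, 0.049, 0, 0, 0]]
  ]
}}

```text
clock: 4.1
eef_pos: [0.5027, -0.0728, 0.1121]
tool_rot: [-0.002, 0.954, -0.002, -0.3]
ft_force: [-0.4, -0.2, 0.2]
grip_width: -0.0002
finger_force: 0.0
```

```bash
python3 - <<'E'
from h import *
c=cam('wrist'); s=robot.sense(); E=c['extrinsics']
print(c['fx'],c['cy'],s['eef_pos'],s['tool_rot'],s['grip_width'],s['ft_force'])
P=pts(c)
R=q2R(s['tool_rot']).as_matrix(); L=(P-s['eef_pos'])@R   # tool coords
for u in (306,312,318,323,328,334,340): print(u,[(r,)+tuple((L[r,u]*1000).round(0).astype(int)) for r in range(225,300,12)])
m=(np.abs(L[...,1])<.06)&(np.abs(L[...,0])<.03)&(L[...,2]>-.08)&(L[...,2]<.02)
print('tool z max, pct',np.percentile(L[m][:,2],[50,90,99,100]),m.sum())
for p in ([0,0,0],[0,0,-.04]):
    q=E[:3,:3].T@(s['eef_pos']+R@np.array(p)-E[:3,3]); print(p,c['fx']*q[0]/q[2]+c['cx'],c['fy']*q[1]/q[2]+c['cy'],q[2])
save(c,'w4.png')
E
```

```text
350.6396028126717 200.03695839318868 [ 0.50215412 -0.07287419  0.11175929] [-0.00219912  0.95381187 -0.0019297  -0.30039035] -9.351642638394993e-05 [-0.06251883 -0.444276   -0.19801598]
306 [(225, np.int64(-2), np.int64(-10), np.int64(29)), (237, np.int64(-83), np.int64(-18), np.int64(195)), (249, np.int64(-105), np.int64(-19), np.int64(211)), (261, np.int64(12), np.int64(-7), np.int64(-44)), (273, np.int64(12), np.int64(-7), np.int64(-53)), (285, np.int64(12), np.int64(-6), np.int64(-62)), (297, np.int64(13), np.int64(-6), np.int64(-71))]
312 [(225, np.int64(0), np.int64(-7), np.int64(25)), (237, np.int64(-82), np.int64(-11), np.int64(194)), (249, np.int64(-105), np.int64(-12), np.int64(211)), (261, np.int64(12), np.int64(-5), np.int64(-43)), (273, np.int64(12), np.int64(-5), np.int64(-53)), (285, np.int64(12), np.int64(-4), np.int64(-62)), (297, np.int64(12), np.int64(-4), np.int64(-71))]
318 [(225, np.int64(0), np.int64(-3), np.int64(25)), (237, np.int64(-82), np.int64(-5), np.int64(194)), (249, np.int64(-105), np.int64(-5), np.int64(211)), (261, np.int64(12), np.int64(-2), np.int
[... 1071 characters left out ...]
.int64(12), np.int64(4), np.int64(-54)), (285, np.int64(12), np.int64(4), np.int64(-63)), (297, np.int64(13), np.int64(3), np.int64(-72))]
340 [(225, np.int64(-1), np.int64(11), np.int64(29)), (237, np.int64(-83), np.int64(20), np.int64(195)), (249, np.int64(-105), np.int64(22), np.int64(209)), (261, np.int64(-130), np.int64(23), np.int64(228)), (273, np.int64(8), np.int64(7), np.int64(-46)), (285, np.int64(8), np.int64(6), np.int64(-56)), (297, np.int64(15), np.int64(5), np.int64(-74))]
tool z max, pct [-0.06778925 -0.04421849 -0.03577872 -0.03258945] 6024
[0, 0, 0] 323.0878092971519 242.4029567274871 0.18840218798202873
[0, 0, -0.04] 323.57180251461295 281.54623956114955 0.1503000830459845
```

View pics/w4.png

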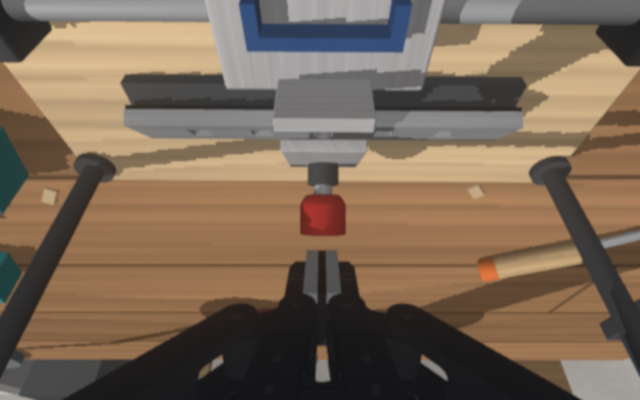

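The shut fingertips end about 34 mm short of the reported TCP: they are at (322,252), while the TCP projects to (323,242) at greater depth. The knob at (322,215) is still ahead of them. I'll allow for that offset.

Emit:
{"api": "step_arm", "payload": {
  "motion": [
    [[0, 0, 0, 0, 0, 0, 0], [0, 0, 0, 0, 0, 0, 0], [0, 0, 0, 0, 0, 0, 0], [0, 0, 0, 0, 0, 0, 0], [0, 0, 0, 0, 0, 0, 0]]
  ]
}}

```text
clock: 4.57
eef_pos: [0.5032, -0.0729, 0.1122]
tool_rot: [-0.002, 0.954, -0.002, -0.299]
ft_force: [-0.9, -0.7, -0.2]
grip_width: 0.0605
finger_force: 0.0
```

Emit:
{"api": "step_arm", "payload": {
  "motion": [
    [[0, 0, 0, 0, 0, 0, 0], [0, -0.018, 0, -0.026, 0, 0, 0], [0, -0.036, 0, -0.052, 0, 0, 0], [0, -0.055, 0, -0.08, 0, 0, 0], [0, -0.055, 0, -0.08, 0, 0, 0]]
  ]
}}

```text
clock: 4.98
eef_pos: [0.4413, -0.0727, 0.0297]
tool_rot: [-0.003, 0.952, -0.002, -0.306]
ft_force: [-0.6, 0.2, -0.2]
grip_width: 0.0858
finger_force: 0.0
```

Emit:
{"api": "step_arm", "payload": {
  "motion": [
    [[255, 0, 0, 0, 0, 0, 0], [255, 0, 0, 0, 0, 0, 0], [255, 0, 0, 0, 0, 0, 0], [255, 0, 0, 0, 0, 0, 0], [255, 0, 0, 0, 0, 0, 0]]
  ]
}}

```text
clock: 5.4
eef_pos: [0.45, -0.073, 0.0332]
tool_rot: [-0.002, 0.955, -0.002, -0.298]
ft_force: [2.8, 0.1, 5.5]
grip_width: 0.0281
finger_force: 78.3
```

Emit:
{"api": "step_arm", "payload": {
  "motion": [
    [[255, 0, 0, 0, 0, 0, 0], [255, 0, 0, 0, 0, 0, 0], [255, 0, 0, 0, 0, 0, 0]]
  ]
}}

```text
clock: 5.65
eef_pos: [0.4499, -0.073, 0.0332]
tool_rot: [-0.002, 0.955, -0.002, -0.298]
ft_force: [3.1, -0.2, 5.4]
grip_width: 0.0285
finger_force: 78.5
```

Emit:
{"api": "step_arm", "payload": {
  "motion": [
    [[255, -0.003, 0, 0.004, 0, 0, 0], [255, -0.006, 0, 0.008, 0, 0, 0], [255, -0.0085, 0, 0.012, 0, 0, 0], [255, -0.0085, 0, 0.012, 0, 0, 0], [255, -0.0085, 0, 0.012, 0, 0, 0]]
  ]
}}

```text
clock: 6.07
eef_pos: [0.4443, -0.073, 0.0418]
tool_rot: [-0.002, 0.956, -0.002, -0.294]
ft_force: [7.0, -0.1, -10.7]
grip_width: 0.0282
finger_force: 79.2
```

```bash
python3 - <<'E'
from h import *
go([.4415,-.073,.045],tgt(-.013,.61))
c=cam('wrist'); cv2.imwrite('pics/w5.png',c['frame'][:,:,::-1])
E
```

```text
t 6.07 eef [ 0.4443 -0.073   0.0418] d [-0.0028 -0.      0.0032] turn [-0.0025  0.0142 -0.0084] F [  7.   -0.1 -10.7] w 0.0282
```

View pics/w5.png

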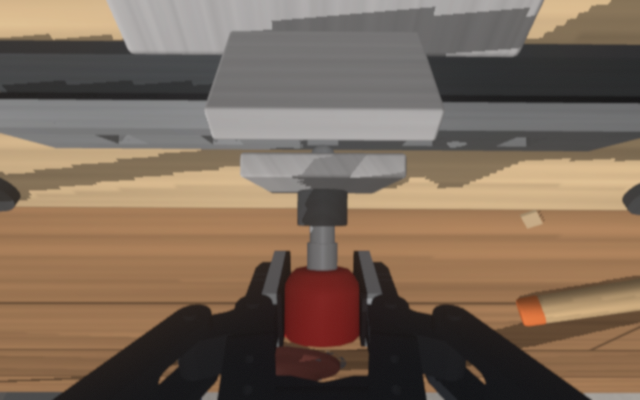

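The knob is held between the fingers at (322,305) and the steel stem is drawn out. Spring force is about 13 N. I'll pull slightly more and slide.

Emit:
{"api": "step_arm", "payload": {
  "motion": [
    [[255, -0.002, 0, 0.003, 0, 0, 0], [255, -0.002, -0.008, 0.003, 0, 0, 0], [255, -0.002, -0.018, 0.003, 0, 0, 0], [255, -0.002, -0.028, 0.003, 0, 0, 0], [255, -0.0025, -0.038, 0.003, 0, 0, 0]]
  ]
}}

```text
clock: 6.53
eef_pos: [0.4423, -0.1095, 0.0441]
tool_rot: [-0.003, 0.956, -0.001, -0.293]
ft_force: [8.5, 1.8, -10.3]
grip_width: 0.0279
finger_force: 79.5
```

Emit:
{"api": "step_arm", "payload": {
  "motion": [
    [[255, 0, -0.01, 0, 0, 0, 0], [255, 0, -0.02, 0, 0, 0, 0], [255, 0, -0.03, 0, 0, 0, 0], [255, -0.0005, -0.038, 0, 0, 0, 0], [255, -0.0005, -0.042, 0, 0, 0, 0]]
  ]
}}

```text
clock: 6.95
eef_pos: [0.4418, -0.1528, 0.0442]
tool_rot: [-0.003, 0.956, -0.002, -0.293]
ft_force: [7.0, 1.7, -11.4]
grip_width: 0.028
finger_force: 79.5
```

Emit:
{"api": "step_arm", "payload": {
  "motion": [
    [[255, 0, 0, 0, 0, 0, 0], [255, 0, 0, 0, 0, 0, 0]]
  ]
}}

```text
clock: 7.12
eef_pos: [0.4418, -0.1534, 0.0442]
tool_rot: [-0.002, 0.956, -0.002, -0.293]
ft_force: [8.6, -2.0, -11.3]
grip_width: 0.0279
finger_force: 79.6
```

```bash
python3 - <<'E'
from h import *
go([.4415,-.153,.045],tgt(-.013,.61))
c=cam('top'); np.savez('t2.npz',**c); P=pts(c); hsv=cv2.cvtColor(c['frame'],cv2.COLOR_RGB2HSV).astype(int)
H,S,V=[hsv[...,i] for i in range(3)]
for nm,m in (('red',((H<6)|(H>174))&(S>100)&(V>70)),('yel',(H>20)&(H<32)&(S>150)&(V>120)),('blue',(H>100)&(H<125)&(S>90))):
    m=m.copy(); m[:130]=0; m[215:]=0; m[:,:280]=0; m[:,390:]=0
    k,l,st,ce=cv2.connectedComponentsWithStats(m.astype(np.uint8))
    for i in range(1,k): print(nm,st[i],ce[i].round(1),np.median(P[l==i],0).round(4))
E
```

```text
t 7.12 eef [ 0.4418 -0.1534  0.0442] d [-0.0003  0.0004  0.0008] turn [-0.002   0.0152 -0.0089] F [  8.6  -2.  -11.3] w 0.0279
red [348 130  34  46 808] [362.  149.2] [ 0.5925 -0.125   0.4264]
red [343 175  24  18 263] [356.  183.7] [ 0.4791 -0.1025  0.5734]
red [334 193  37  22 539] [351.3 206.4] [ 0.4248 -0.0841  0.6533]
red [359 194   6   3  11] [361.7 195. ] [ 0.4528 -0.1107  0.607 ]
red [371 199   9  16 109] [375.1 208.2] [ 0.4225 -0.1302  0.6548]
blue [349 151   2   5  10] [349.5 153. ] [ 0.652  -0.1248  0.0709]
```

Emit:
{"api": "step_arm", "payload": {
  "motion": [
    [[255, 0.003, 0.0002, -0.004, 0, 0, 0], [255, 0.006, 0.0002, -0.008, 0, 0, 0], [255, 0.009, 0.0002, -0.012, 0, 0, 0], [255, 0.011, 0.0002, -0.015, 0, 0, 0], [255, 0.011, 0.0002, -0.015, 0, 0, 0]]
  ]
}}

```text
clock: 7.58
eef_pos: [0.449, -0.1532, 0.0333]
tool_rot: [-0.002, 0.954, -0.002, -0.299]
ft_force: [2.7, -0.5, 5.7]
grip_width: 0.0281
finger_force: 80.8
```

```bash
python3 - <<'E'
from h import *
go([.4499,-.153,.0332],tgt(-.013,.61))
E
```

```text
t 7.58 eef [ 0.449  -0.1532  0.0333] d [ 0.0009  0.0002 -0.0001] turn [-0.0019  0.0034 -0.0085] F [ 2.7 -0.5  5.7] w 0.0281
```

Emit:
{"api": "step_arm", "payload": {
  "motion": [
    [[0, 0, 0, 0, 0, 0, 0], [0, 0, 0, 0, 0, 0, 0], [0, 0, 0, 0, 0, 0, 0], [0, 0, 0, 0, 0, 0, 0], [0, 0, 0, 0, 0, 0, 0]]
  ]
}}

```text
clock: 8.0
eef_pos: [0.4473, -0.1525, 0.0323]
tool_rot: [-0.002, 0.954, -0.002, -0.3]
ft_force: [-0.6, -0.5, 1.0]
grip_width: 0.0851
finger_force: 0.0
```

Emit:
{"api": "step_arm", "payload": {
  "motion": [
    [[0, 0.01, 0, 0.015, 0, 0, 0], [0, 0.028, 0, 0.04, 0, 0, 0], [0, 0.046, 0, 0.066, 0, 0, 0], [0, 0.069, 0, 0.1, 0, 0, 0], [0, 0.085, 0, 0.123, 0, 0, 0]]
  ]
}}

```text
clock: 8.42
eef_pos: [0.5347, -0.1526, 0.158]
tool_rot: [-0.002, 0.955, -0.002, -0.298]
ft_force: [1.2, -0.3, 0.4]
grip_width: 0.0853
finger_force: 0.0
```

Emit:
{"api": "step_arm", "payload": {
  "motion": [
    [[0, 0.01, 0.01, 0.03, 0, -0.1, 0], [0, 0.02, 0.03, 0.06, 0, -0.2, 0], [0, 0.03, 0.05, 0.1, 0, -0.3, 0], [0, 0.03, 0.08, 0.13, 0, -0.4, 0], [0, 0.03, 0.11, 0.15, 0, -0.5, 0]]
  ]
}}

```text
clock: 8.83
eef_pos: [0.5642, -0.0436, 0.3085]
tool_rot: [-0.002, 0.999, -0.003, -0.049]
ft_force: [0.8, -0.4, 1.0]
grip_width: 0.0855
finger_force: 0.0
```

```bash
python3 - <<'E'
from h import *
c=cam('scene'); np.savez('s3.npz',**c); save(c,'s3.png')
c=cam('wrist'); np.savez('w6.npz',**c); save(c,'w6.png')
go([.39,.31,.25],tgt(0,0))
E
```

```text
t 8.93 eef [ 0.563  -0.0349  0.3129] d [-0.173   0.3449 -0.0629] turn [-0.0104 -0.0939 -0.0082] F [ 1.1 -0.1  0.4] w 0.0853
```

```bash
python3 -c "
import cv2,numpy as np
a=cv2.imread('pics/s3.png')[150:310,210:450];b=cv2.imread('pics/w6.png')
o=np.zeros((560,800,3),np.uint8);o[:267,:400]=cv2.resize(a,(400,267));o[:250,400:]=cv2.resize(b,(400,250));o[270:560,:435]=cv2.resize(cv2.imread('pics/s3.png')[205:285,250:370],(435,290));cv2.imwrite('pics/m4.png',o)"
```

```text
(no output)
```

View pics/m4.png

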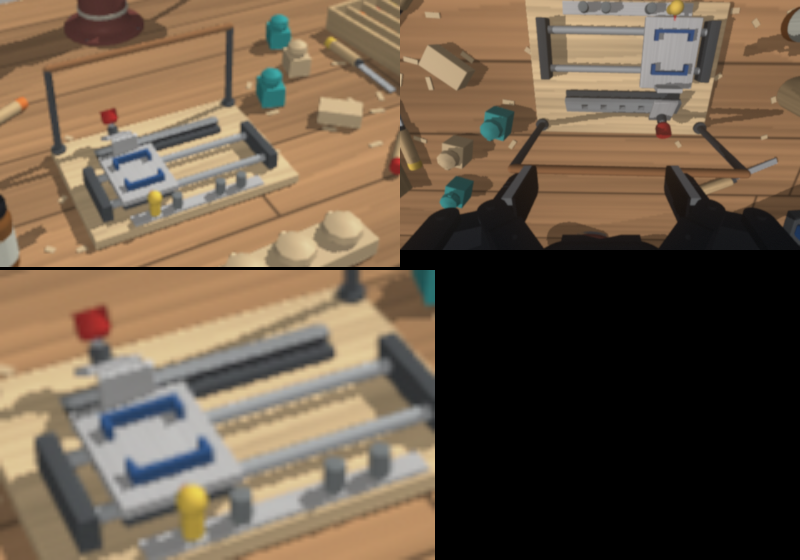

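The carriage's pointer is lined up with the yellow flag and the knob is seated, so the index part is done. Next I measure the nest and the blank from these frames.

```bash
cat >> h.py <<'E'
def blank(c,near=(.40,.31)):
    P=pts(c); ok=(np.hypot(P[...,0]-near[0],P[...,1]-near[1])<.05)&(c['z_map']>0)
    top=P[ok&(P[...,2]>.037)]; r=cv2.minAreaRect((top[:,:2]*1000).astype(np.float32)); 
    hd=P[ok&(P[...,2]>.055)]; print('rect',r,'n',len(top),'head',np.median(hd,0).round(4),hd[:,2].max().round(4))
    e=P[ok&(abs(P[...,2]-.044)<.003)]; r=cv2.minAreaRect((e[:,:2]*1000).astype(np.float32)); print('rect44',r,len(e))
def comps(c,roi):
    P=pts(c); hsv=cv2.cvtColor(c['frame'],cv2.COLOR_RGB2HSV).astype(int); H,S,V=[hsv[...,i] for i in range(3)]
    inr=(P[...,0]>roi[0])&(P[...,0]<roi[1])&(P[...,1]>roi[2])&(P[...,1]<roi[3])
    for nm,m in (('red',((H<6)|(H>174))&(S>100)&(V>70)),('yel',(H>20)&(H<32)&(S>150)&(V>120)),('blue',(H>100)&(H<125)&(S>90))):
        k,l,st,ce=cv2.connectedComponentsWithStats((m&inr).astype(np.uint8))
        for i in range(1,k):
            if st[i,4]>5:
                q=P[l==i]; q=q[q[:,2]>.05]
                if len(q): print(nm,st[i],np.median(q,0).round(4),np.percentile(q,[2,98],axis=0).round(4).tolist())
E
python3 - <<'E'
from h import *
for f in ('w6','s3'):
    c=dict(np.load(f+'.npz')); print(f); comps(c,(.4,.75,-.3,.02)); blank(c)
c=dict(np.load('w6.npz')); P=pts(c)
m=(P[...,2]>.064)&(P[...,2]<.075)&(P[...,0]>.56)&(P[...,0]<.68)&(P[...,1]<-.1)&(P[...,1]>-.21)
hsv=cv2.cvtColor(c['frame'],cv2.COLOR_RGB2HSV).astype(int); b=m&(hsv[...,0]>100)&(hsv[...,0]<125)&(hsv[...,1]>90)
print('nest rect',cv2.minAreaRect((P[b][:,:2]*1000).astype(np.float32)),b.sum())
b=(np.abs(P[...,2]-.057)<.003)&(P[...,0]>.5)&(P[...,0]<.72)&(P[...,1]<-.08)&(P[...,1]>-.24); print('deck',cv2.minAreaRect((P[b][:,:2]*1000).astype(np.float32)))
E
```

```text
w6
red [438  26   4   4  11] [ 0.6827 -0.1541  0.0556] [[0.6809, -0.1556, 0.0547], [0.6837, -0.1528, 0.058]]
red [410 195  23  27 497] [ 0.4834 -0.1497  0.0883] [[0.4647, -0.1624, 0.0758], [0.4942, -0.1388, 0.0961]]
yel [429   0  24  23 368] [ 0.6968 -0.1511  0.0665] [[0.6879, -0.1606, 0.0585], [0.7065, -0.1429, 0.0698]]
blue [408  47  63  18 422] [ 0.6589 -0.1573  0.0683] [[0.6465, -0.1859, 0.0622], [0.662, -0.1213, 0.0699]]
blue [402 103  59  17 394] [ 0.5903 -0.158   0.068 ] [[0.5866, -0.185, 0.0626], [0.6034, -0.1207, 0.0697]]
rect ((388.93035888671875, 316.2959289550781), (48.53205871582031, 61.148807525634766), 75.12602233886719) n 1532 head [0.3939 0.3102 0.0667] 0.0733
rect44 ((388.9217834472656, 316.32647705078125), (48.58815002441406, 61.06731033325195), 74.93392944335938) 556
s3
red [ 285    0   59   42 1317] [ 0.6263 -0.049   0.6684] [[0.5112, -0.0831, 0.6297], [0.6396, -0.0095, 0.6935]]
red [306  46  29  34 711] [ 0.6202 -0.0574  0.572 ] [[0.6003, -0.078, 0.5396], [0.63, -0.025, 0.6047]]
red [271 215   9   9  65] [ 0.4887 -0.1557  0.0857] [[0.476, -0.167, 0.0758], [0.496
[... 438 characters left out ...]
0.4286]]
blue [278 240  22  11  91] [ 0.5912 -0.1536  0.0663] [[0.5843, -0.1874, 0.0576], [0.6044, -0.1239, 0.0696]]
blue [285 252  23  12 101] [ 0.6625 -0.1571  0.0665] [[0.6478, -0.1879, 0.0591], [0.6663, -0.1251, 0.0699]]
rect ((394.02423095703125, 313.584228515625), (49.42844772338867, 65.8218994140625), 69.5890121459961) n 168 head [0.3989 0.3087 0.0652] 0.0741
rect44 ((393.2483215332031, 312.7039489746094), (44.67327880859375, 60.02542495727539), 77.33731079101562) 43
nest rect ((624.323486328125, -153.51092529296875), (66.22834014892578, 76.00302124023438), 89.40133666992188) 781
deck ((603.8280029296875, -169.78851318359375), (132.7115020751953, 207.73818969726562), 89.3056411743164)
```

Emit:
{"api": "step_arm", "payload": {
  "motion": [
    [[0, -0.017, 0.036, 0, 0, -0.02, -0.05], [0, -0.034, 0.072, 0, 0, -0.04, -0.1], [0, -0.051, 0.108, 0, 0, -0.06, -0.15], [0, -0.068, 0.144, 0, 0, -0.08, -0.2], [0, -0.085, 0.18, 0, 0, -0.1, -0.25]]
  ]
}}

```text
clock: 9.35
eef_pos: [0.4763, 0.1381, 0.3049]
tool_rot: [-0.009, 0.992, -0.127, -0.004]
ft_force: [1.1, 0.6, 0.5]
grip_width: 0.0855
finger_force: 0.0
```

Emit:
{"api": "step_arm", "payload": {
  "motion": [
    [[0, -0.017, 0.036, 0, 0, 0, 0], [0, -0.034, 0.072, 0, 0, 0, 0], [0, -0.051, 0.108, -0.02, 0, 0, 0], [0, -0.068, 0.144, -0.05, 0, 0, 0], [0, -0.08, 0.16, -0.08, 0, 0, 0]]
  ]
}}

```text
clock: 9.77
eef_pos: [0.3989, 0.2987, 0.2298]
tool_rot: [-0.012, 0.992, -0.124, -0.002]
ft_force: [0.7, 0.3, -1.7]
grip_width: 0.0854
finger_force: 0.0
```

```bash
python3 - <<'E'
from h import *
c=cam('wrist'); np.savez('w7.npz',**c); save(c,'w7.png'); blank(c,(.39,.314)); s=robot.sense()
R=q2R(s['tool_rot']).as_matrix(); L=(pts(c)-s['eef_pos'])@R
for sg in(-1,1):
    m=(sg*L[...,1]>.03)&(sg*L[...,1]<.065)&(abs(L[...,0])<.02)&(L[...,2]>-.1)&(L[...,2]<.02)
    print('tips z',np.percentile(L[m][:,2],[50,95,99,100]).round(4),'x',np.percentile(L[m][:,0],[2,98]).round(4),'y',np.percentile(L[m][:,1],[2,98]).round(4))
print(s['joint_pos'].round(2)); go([.389,.316,.1],tgt(-.262,0))
E
```

```text
rect ((390.7577819824219, 318.12158203125), (89.58271026611328, 63.4886589050293), 75.64148712158203) n 17436 head [0.4167 0.3306 0.3268] 0.3463
rect44 ((389.1107482910156, 317.4430847167969), (47.534706115722656, 60.37134552001953), 74.19139862060547) 996
tips z [-0.0794 -0.0561 -0.052  -0.0497] x [-0.0018  0.0197] y [-0.0635 -0.0434]
tips z [-0.0805 -0.0556 -0.0513 -0.0491] x [-0.0021  0.0193] y [0.0409 0.0631]
[-0.58  0.35 -0.14  1.83  0.03  0.96 -2.54]
t 9.82 eef [0.3904 0.2998 0.2223] d [-0.0014  0.0162 -0.1223] turn [-0.0168 -0.017  -0.0215] F [-4.4  1.6 -4. ] w 0.0853
```

Emit:
{"api": "step_arm", "payload": {
  "motion": [
    [[0, 0, 0.015, -0.03, 0, 0, 0], [0, 0, 0.015, -0.06, 0, 0, 0], [0, 0, 0.015, -0.09, 0, 0, 0], [0, 0, 0.015, -0.09, 0, 0, 0], [0, 0, 0.015, -0.09, 0, 0, 0]]
  ]
}}

```text
clock: 10.23
eef_pos: [0.3987, 0.3084, 0.138]
tool_rot: [-0.007, 0.992, -0.126, -0.005]
ft_force: [0.4, -0.1, 0.4]
grip_width: 0.0851
finger_force: 0.0
```

```bash
python3 - <<'E'
from h import *
go([.389,.317,-.026],tgt(-.265,0)); c=cam('wrist'); np.savez('w8.npz',**c); save(c,'w8.png')
s=robot.sense(); P=pts(c); ok=(np.hypot(P[...,0]-.389,P[...,1]-.317)<.045)&(P[...,2]<.078)&(c['z_map']>0)
e=P[ok&(abs(P[...,2]-.044)<.003)]; print(cv2.minAreaRect((e[:,:2]*1000).astype(np.float32)),len(e))
h=P[ok&(P[...,2]>.06)]; print('head',h[:,:2].min(0),h[:,:2].max(0))
E
```

```text
t 10.23 eef [0.3987 0.3084 0.138 ] d [-0.0097  0.0086 -0.164 ] turn [-0.0158 -0.0077 -0.0126] F [ 0.4 -0.1  0.4] w 0.0851
((389.36163330078125, 317.3310241699219), (47.5069465637207, 60.1140251159668), 73.97117614746094) 1574
head [0.3647151  0.29648032] [0.41029268 0.33786229]
```

Emit:
{"api": "step_arm", "payload": {
  "motion": [
    [[0, -0.009, 0.009, -0.01, -0.016, -0.008, -0.026], [0, -0.009, 0.009, -0.03, -0.016, -0.008, -0.026], [0, -0.009, 0.009, -0.05, -0.016, -0.008, -0.026], [0, -0.009, 0.009, -0.07, -0.016, -0.008, -0.026], [0, -0.009, 0.009, -0.07, -0.016, -0.008, -0.026]]
  ]
}}

```text
clock: 10.7
eef_pos: [0.3902, 0.318, 0.0684]
tool_rot: [-0.001, 0.99, -0.139, 0.001]
ft_force: [-0.3, -0.5, 0.4]
grip_width: 0.0852
finger_force: 0.0
```

```bash
python3 - <<'E'
from h import *
go([.3894,.3173,-.026],tgt(-.279,0))
E
```

```text
t 10.7 eef [0.3902 0.318  0.0684] d [-0.0008 -0.0007 -0.0944] turn [-0.0013  0.0025 -0.0008] F [-0.3 -0.5  0.4] w 0.0852
```

Emit:
{"api": "step_arm", "payload": {
  "motion": [
    [[0, -0.001, -0.001, -0.025, 0, 0, 0], [0, -0.001, -0.001, -0.05, 0, 0, 0], [0, -0.001, -0.001, -0.075, 0, 0, 0], [0, -0.001, -0.001, -0.094, 0, 0, 0], [0, -0.001, -0.001, -0.094, 0, 0, 0]]
  ]
}}

```text
clock: 11.12
eef_pos: [0.3896, 0.3174, -0.0256]
tool_rot: [-0.001, 0.99, -0.139, 0.001]
ft_force: [-1.2, -1.5, -1.0]
grip_width: 0.0853
finger_force: 0.0
```

Emit:
{"api": "step_arm", "payload": {
  "motion": [
    [[255, 0, 0, 0, 0, 0, 0], [255, 0, 0, 0, 0, 0, 0], [255, 0, 0, 0, 0, 0, 0], [255, 0, 0, 0, 0, 0, 0], [255, 0, 0, 0, 0, 0, 0]]
  ],
  "grip_force": 40
}}

```text
clock: 11.53
eef_pos: [0.3909, 0.3187, -0.0227]
tool_rot: [-0.003, 0.99, -0.139, 0.003]
ft_force: [-0.2, -0.2, 7.0]
grip_width: 0.0476
finger_force: 41.8
```

Emit:
{"api": "step_arm", "payload": {
  "motion": [
    [[255, 0, 0, 0, 0, 0, 0], [255, 0, 0, 0, 0, 0, 0]]
  ]
}}

```text
clock: 11.7
eef_pos: [0.3909, 0.3187, -0.0227]
tool_rot: [-0.003, 0.99, -0.139, 0.003]
ft_force: [1.1, -0.6, 6.8]
grip_width: 0.0477
finger_force: 41.8
```

Emit:
{"api": "step_arm", "payload": {
  "motion": [
    [[255, 0, 0, 0.012, 0, 0, 0], [255, 0, 0, 0.04, 0, 0, 0], [255, 0, 0, 0.075, 0, 0, 0], [255, 0, 0, 0.11, 0, 0, 0], [255, 0, 0, 0.145, 0, 0, 0]]
  ]
}}

```text
clock: 12.12
eef_pos: [0.3891, 0.3174, 0.1224]
tool_rot: [-0.002, 0.99, -0.138, 0.002]
ft_force: [0.5, 1.3, -1.5]
grip_width: 0.0474
finger_force: 41.7
```

Emit:
{"api": "step_arm", "payload": {
  "motion": [
    [[255, 0.008, -0.01, 0.035, 0, 0, 0.02], [255, 0.02, -0.03, 0.07, 0, 0, 0.04], [255, 0.035, -0.06, 0.1, 0, 0, 0.07], [255, 0.05, -0.09, 0.12, 0, 0, 0.1], [255, 0.065, -0.12, 0.125, 0, 0, 0.13]]
  ]
}}

```text
clock: 12.53
eef_pos: [0.4567, 0.1976, 0.2503]
tool_rot: [-0.004, 0.997, -0.073, 0.006]
ft_force: [1.8, -0.2, -1.9]
grip_width: 0.0472
finger_force: 41.9
```

```bash
python3 - <<'E'
from h import *
go([.6243,-.1535,.26],tgt(-.01,0)); print(robot.sense()['finger_force'])
E
```

```text
t 12.53 eef [0.4567 0.1976 0.2503] d [ 0.1676 -0.3511  0.0097] turn [-0.0085  0.012   0.1352] F [ 1.8 -0.2 -1.9] w 0.0472
41.88299596309662
```

Emit:
{"api": "step_arm", "payload": {
  "motion": [
    [[255, 0.016, -0.034, 0.002, 0, 0, 0.03], [255, 0.032, -0.068, 0.004, 0, 0, 0.06], [255, 0.048, -0.102, 0.004, 0, 0, 0.09], [255, 0.064, -0.136, 0.004, 0, 0, 0.12], [255, 0.082, -0.172, 0.004, 0, 0, 0.135]]
  ]
}}

```text
clock: 12.95
eef_pos: [0.5361, 0.0245, 0.25]
tool_rot: [-0.002, 1.0, -0.005, 0.002]
ft_force: [0.8, 0.5, -1.1]
grip_width: 0.0476
finger_force: 41.9
```

Emit:
{"api": "step_arm", "payload": {
  "motion": [
    [[255, 0.017, -0.036, 0, 0, 0, 0], [255, 0.034, -0.072, 0, 0, 0, 0], [255, 0.051, -0.108, 0, 0, 0, 0], [255, 0.068, -0.144, 0, 0, 0, 0], [255, 0.084, -0.176, 0, 0, 0, 0]]
  ]
}}

```text
clock: 13.37
eef_pos: [0.6203, -0.1532, 0.2497]
tool_rot: [-0.002, 1.0, -0.007, 0.002]
ft_force: [-0.1, -0.2, -0.4]
grip_width: 0.0476
finger_force: 41.9
```

Emit:
{"api": "step_arm", "payload": {
  "motion": [
    [[255, 0, 0, -0.02, 0, 0, 0], [255, 0, 0, -0.04, 0, 0, 0], [255, 0, 0, -0.06, 0, 0, 0], [255, 0, 0, -0.06, 0, 0, 0], [255, 0, 0, -0.06, 0, 0, 0]]
  ]
}}

```text
clock: 13.78
eef_pos: [0.6194, -0.1499, 0.1887]
tool_rot: [-0.002, 1.0, -0.006, 0.0]
ft_force: [0.3, 0.3, -1.4]
grip_width: 0.0473
finger_force: 41.7
```

```bash
python3 - <<'E'
from h import *
go([.6243,-.1535,.11],tgt(-.01,0)); s=robot.sense(); print(s['finger_force'])
c=cam('wrist'); np.savez('w9.npz',**c); save(c,'w9.png'); comps(c,(.4,.75,-.3,.02))
P=pts(c); hsv=cv2.cvtColor(c['frame'],cv2.COLOR_RGB2HSV).astype(int)
b=(P[...,2]>.062)&(P[...,2]<.078)&(P[...,0]>.56)&(P[...,0]<.69)&(P[...,1]<-.09)&(P[...,1]>-.22)&(hsv[...,0]>100)&(hsv[...,0]<125)&(hsv[...,1]>90)
print('nest',cv2.minAreaRect((P[b][:,:2]*1000).astype(np.float32)),b.sum())
R=q2R(s['tool_rot']).as_matrix(); L=(P-s['eef_pos'])@R
m=(abs(L[...,1])<.03)&(abs(L[...,0])<.045)&(L[...,2]>-.09)&(L[...,2]<.03)&(c['z_map']>0)
for lo,hi in((-.07,-.045),(-.03,-.018),(-.018,.03)):
    q=L[m&(L[...,2]>lo)&(L[...,2]<hi)]; print(lo,len(q),len(q) and np.percentile(q,[2,50,98],axis=0).round(4).tolist())
E
```

```text
t 13.78 eef [ 0.6194 -0.1499  0.1887] d [ 0.0049 -0.0036 -0.0787] turn [-0.005   0.0005  0.0028] F [ 0.3  0.3 -1.4] w 0.0473
41.66669189929962
red [326 105   5   8  31] [ 0.6815 -0.1545  0.0562] [[0.6782, -0.1562, 0.0551], [0.6839, -0.1528, 0.0577]]
yel [315  75  24  27 442] [ 0.6982 -0.1529  0.0671] [[0.689, -0.1609, 0.0629], [0.7066, -0.1449, 0.0699]]
blue [290 132  78  22 737] [ 0.6595 -0.1551  0.0681] [[0.6462, -0.1859, 0.0649], [0.6629, -0.1228, 0.0697]]
blue [359 199   6   4  22] [ 0.603  -0.1835  0.0676] [[0.6019, -0.1856, 0.0628], [0.6037, -0.181, 0.0687]]
blue [292 200   5   3  15] [ 0.6035 -0.1241  0.068 ] [[0.6024, -0.1259, 0.0659], [0.6044, -0.1222, 0.0694]]
nest ((632.4750366210938, -154.33047485351562), (64.51734924316406, 60.75905990600586), 89.49056243896484) 769
-0.07 10979 [[0.0015, -0.0278, -0.0693], [0.0226, -0.0004, -0.0653], [0.0298, 0.0272, -0.0468]]
-0.03 535 [[0.0288, -0.023, -0.0299], [0.0292, -0.0012, -0.0267], [0.0296, 0.0213, -0.023]]
-0.018 0 0
```

View pics/w9.png

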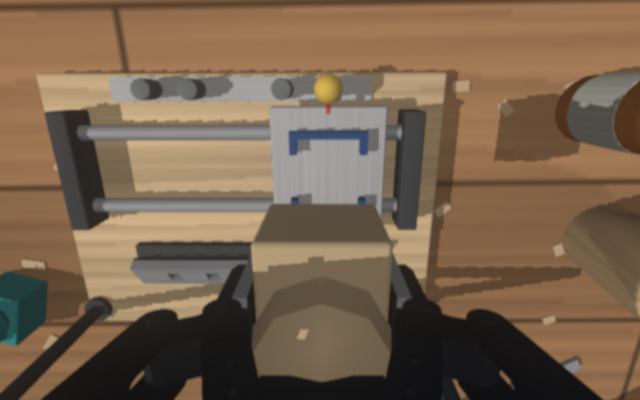

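The carriage pointer lines up with the flag at (328,100). The blank is held square above the nest, whose back wall is at (328,135). Both are upright.

Emit:
{"api": "step_arm", "payload": {
  "motion": [
    [[255, 0.003, -0.0025, -0.025, 0, 0, 0.002], [255, 0.006, -0.005, -0.05, 0, 0, 0.003], [255, 0.006, -0.005, -0.08, 0, 0, 0.003], [255, 0.006, -0.005, -0.1, 0, 0, 0.003], [255, 0.006, -0.005, -0.1, 0, 0, 0.003]]
  ]
}}

```text
clock: 14.25
eef_pos: [0.6241, -0.1545, 0.0864]
tool_rot: [-0.003, 1.0, -0.005, -0.002]
ft_force: [-0.5, -0.3, -2.1]
grip_width: 0.048
finger_force: 41.7
```

Emit:
{"api": "step_arm", "payload": {
  "motion": [
    [[255, 0, 0, 0, 0, 0, 0], [255, 0, 0, 0, 0, 0, 0]]
  ]
}}

```text
clock: 14.42
eef_pos: [0.6287, -0.1555, 0.092]
tool_rot: [-0.002, 1.0, -0.005, 0.004]
ft_force: [0.3, 0.2, -2.0]
grip_width: 0.0477
finger_force: 41.7
```

```bash
python3 - <<'E'
from h import *
go([.6253,-.155,.0355],tgt(-.01,0)); s=robot.sense()
c=cam('wrist'); save(c,'w10.png'); comps(c,(.6,.75,-.3,.02)); np.savez('w10.npz',**c)
P=pts(c); R=q2R(s['tool_rot']).as_matrix(); L=(P-s['eef_pos'])@R
m=(abs(L[...,1])<.04)&(abs(L[...,0])<.045)&(L[...,2]>-.09)&(L[...,2]<-.03)&(c['z_map']>0)
q=P[m&(abs(L[...,2]+.066)<.003)]; print('block top front edge',np.percentile(q,[1,50,99],axis=0).round(4).tolist())
E
```

```text
t 14.42 eef [ 0.6287 -0.1555  0.092 ] d [-0.0034  0.0005 -0.0565] turn [-0.0031  0.0085 -0.0003] F [ 0.3  0.2 -2. ] w 0.0477
red [317 129   8   6  40] [ 0.683  -0.1546  0.0561] [[0.6814, -0.1564, 0.0545], [0.6845, -0.1529, 0.0573]]
yel [302  87  35  39 999] [ 0.6984 -0.1533  0.067 ] [[0.6892, -0.1619, 0.062], [0.7072, -0.1449, 0.0696]]
blue [ 265  168  113   32 1621] [ 0.6597 -0.1545  0.068 ] [[0.646, -0.1859, 0.0634], [0.663, -0.1225, 0.0695]]
block top front edge [[0.6278, -0.1829, 0.1555], [0.6485, -0.1552, 0.1577], [0.6578, -0.1269, 0.1608]]
```

Emit:
{"api": "step_arm", "payload": {
  "motion": [
    [[255, 0, 0.0005, 0, 0, 0, 0], [255, -0.001, 0.0005, -0.004, 0, 0.002, 0], [255, -0.001, 0.0005, -0.008, 0, 0.002, 0], [255, -0.001, 0.0005, -0.01, 0, 0.002, 0], [255, -0.001, 0.0005, -0.01, 0, 0.002, 0]]
  ]
}}

```text
clock: 14.88
eef_pos: [0.6249, -0.1546, 0.0785]
tool_rot: [-0.002, 1.0, -0.005, -0.0]
ft_force: [0.7, 0.3, -1.6]
grip_width: 0.0473
finger_force: 41.7
```

```bash
python3 - <<'E'
from h import *
go([.6253,-.155,.0355],tgt(-.01,0)); s=robot.sense()
c=cam('wrist'); comps(c,(.6,.68,-.3,.02))
P=pts(c); R=q2R(s['tool_rot']).as_matrix(); L=(P-s['eef_pos'])@R
m=(abs(L[...,1])<.04)&(abs(L[...,0])<.045)&(L[...,2]>-.09)&(L[...,2]<-.03)&(c['z_map']>0)
q=P[m&(abs(L[...,2]+.066)<.003)]; print('block',np.percentile(q,[1,50,99],axis=0).round(4).tolist()); go([.6253,-.155,.0355],tgt(-.01,0))
E
```

```text
t 14.88 eef [ 0.6249 -0.1546  0.0785] d [ 0.0004 -0.0004 -0.043 ] turn [-0.0046 -0.0003 -0.    ] F [ 0.7  0.3 -1.6] w 0.0473
blue [ 262  166  122   35 1852] [ 0.6597 -0.1552  0.0681] [[0.646, -0.1859, 0.0635], [0.663, -0.1225, 0.0694]]
block [[0.6246, -0.1818, 0.1417], [0.6452, -0.1544, 0.144], [0.6546, -0.1262, 0.1473]]
t 14.93 eef [ 0.6251 -0.1546  0.0787] d [ 0.0002 -0.0004 -0.0432] turn [-0.0044  0.0002 -0.0001] F [-0.  -0.  -1.1] w 0.0476
```

Emit:
{"api": "step_arm", "payload": {
  "motion": [
    [[255, 0, 0, -0.007, -0.004, 0, 0], [255, 0, 0, -0.014, -0.004, 0, 0], [255, 0, 0, -0.021, -0.004, 0, 0], [255, 0, 0, -0.028, -0.004, 0, 0], [255, 0, 0, -0.034, -0.004, 0, 0]]
  ]
}}

```text
clock: 15.35
eef_pos: [0.625, -0.1546, 0.0439]
tool_rot: [-0.0, 1.0, -0.005, -0.0]
ft_force: [-0.4, 0.5, -2.0]
grip_width: 0.0474
finger_force: 41.7
```

Emit:
{"api": "step_arm", "payload": {
  "motion": [
    [[255, 0, 0, -0.001, 0, 0, 0], [255, 0, 0, -0.002, 0, 0, 0], [255, 0, 0, -0.003, 0, 0, 0], [255, 0, 0, -0.004, 0, 0, 0], [255, 0, 0, -0.005, 0, 0, 0]]
  ]
}}

```text
clock: 15.77
eef_pos: [0.6259, -0.1548, 0.0405]
tool_rot: [-0.0, 1.0, -0.005, 0.001]
ft_force: [0.6, -1.5, -1.4]
grip_width: 0.0472
finger_force: 41.7
```

Emit:
{"api": "step_arm", "payload": {
  "motion": [
    [[255, 0, 0, -0.001, 0, 0, 0], [255, 0, 0, -0.002, 0, 0, 0], [255, 0, 0, -0.003, 0, 0, 0], [255, 0, 0, -0.003, 0, 0, 0]]
  ]
}}

```text
clock: 16.1
eef_pos: [0.6254, -0.1547, 0.037]
tool_rot: [-0.0, 1.0, -0.005, 0.0]
ft_force: [-0.2, -0.8, -1.7]
grip_width: 0.0475
finger_force: 41.7
```

Emit:
{"api": "step_arm", "payload": {
  "motion": [
    [[255, 0, 0, -0.001, 0, 0, 0], [255, 0, 0, -0.001, 0, 0, 0], [255, 0, 0, -0.002, 0, 0, 0], [255, 0, 0, -0.002, 0, 0, 0]]
  ]
}}

```text
clock: 16.43
eef_pos: [0.6254, -0.1547, 0.035]
tool_rot: [-0.0, 1.0, -0.005, 0.0]
ft_force: [0.2, 0.5, -1.4]
grip_width: 0.0475
finger_force: 41.7
```

Emit:
{"api": "step_arm", "payload": {
  "motion": [
    [[255, 0, 0, -0.0005, 0, 0, 0], [255, 0, 0, -0.001, 0, 0, 0], [255, 0, 0, -0.001, 0, 0, 0]]
  ]
}}

```text
clock: 16.68
eef_pos: [0.6256, -0.1547, 0.0345]
tool_rot: [-0.0, 1.0, -0.005, 0.001]
ft_force: [-0.2, 0.6, 0.4]
grip_width: 0.0476
finger_force: 42.0
```

Emit:
{"api": "step_arm", "payload": {
  "motion": [
    [[255, 0, 0, -0.0005, 0, 0, 0], [255, 0, 0, -0.001, 0, 0, 0], [255, 0, 0, -0.001, 0, 0, 0]]
  ]
}}

```text
clock: 16.93
eef_pos: [0.6256, -0.1547, 0.0344]
tool_rot: [-0.0, 1.0, -0.005, 0.001]
ft_force: [-2.7, 0.1, 5.5]
grip_width: 0.0478
finger_force: 42.6
```

Emit:
{"api": "step_arm", "payload": {
  "motion": [
    [[255, 0, 0, 0.0007, 0, 0, 0], [0, 0, 0, 0.0007, 0, 0, 0], [0, 0, 0, 0.0007, 0, 0, 0], [0, 0, 0, 0.0007, 0, 0, 0], [0, 0, 0, 0.0007, 0, 0, 0]]
  ]
}}

```text
clock: 17.35
eef_pos: [0.6256, -0.1547, 0.0337]
tool_rot: [-0.0, 1.0, -0.005, 0.001]
ft_force: [0.2, 0.0, 0.1]
grip_width: 0.0852
finger_force: 0.0
```

Emit:
{"api": "step_arm", "payload": {
  "motion": [
    [[0, 0, 0, 0, 0, 0, 0], [0, 0, 0, 0, 0, 0, 0], [0, 0, 0, 0.01, 0, 0, 0], [0, 0, 0, 0.03, 0, 0, 0], [0, 0, 0, 0.06, 0, 0, 0]]
  ]
}}

```text
clock: 17.77
eef_pos: [0.6233, -0.1542, 0.0924]
tool_rot: [-0.001, 1.0, -0.005, -0.002]
ft_force: [-0.0, -0.9, -0.2]
grip_width: 0.0852
finger_force: 0.0
```

Emit:
{"api": "step_arm", "payload": {
  "motion": [
    [[0, 0, 0, 0.03, 0, 0, 0], [0, 0, 0, 0.06, 0, 0, 0], [0, 0, 0, 0.1, 0, 0, 0], [0, 0, 0, 0.13, 0, 0, 0], [0, 0, 0, 0.13, 0, 0, 0]]
  ]
}}

```text
clock: 18.18
eef_pos: [0.6301, -0.1557, 0.2332]
tool_rot: [0.002, 1.0, -0.005, 0.009]
ft_force: [0.3, 0.5, 0.5]
grip_width: 0.0855
finger_force: 0.0
```

```bash
python3 - <<'E'
from h import *
c=cam('wrist'); save(c,'w11.png'); P=pts(c); np.savez('w11.npz',**c)
ok=(P[...,0]>.58)&(P[...,0]<.67)&(abs(P[...,1]+.154)<.04)&(c['z_map']>0)
e=P[ok&(abs(P[...,2]-.101)<.004)]; print(cv2.minAreaRect((e[:,:2]*1000).astype(np.float32)),len(e),np.percentile(e[:,2],[5,50,95]))
h=P[ok&(P[...,2]<.15)][:,2]; print('head top',np.percentile(h,99.5))
A=np.c_[e[:,:2],np.ones(len(e))]; print('tilt',np.linalg.lstsq(A,e[:,2],rcond=None)[0])
comps(c,(.4,.75,-.3,.02)); s=robot.sense(); print(s['clock'],s['grip_width'])
c=cam('scene'); comps(c,(.44,.75,-.3,.02))
E
```

```text
((625.0889282226562, -153.86334228515625), (47.991004943847656, 59.61216735839844), 89.55966186523438) 1333 [0.09859762 0.100022   0.10123301]
head top 0.12955364389461413
tilt [-0.00024793  0.00111693  0.10030369]
red [319 118   4   6  20] [ 0.6814 -0.1543  0.0561] [[0.6786, -0.1562, 0.0546], [0.6834, -0.1533, 0.0576]]
red [308 299  26  30 654] [ 0.4853 -0.1524  0.0879] [[0.4666, -0.1649, 0.0762], [0.4944, -0.1405, 0.096]]
yel [310  93  19  22 326] [ 0.6977 -0.1535  0.0671] [[0.6885, -0.161, 0.063], [0.7066, -0.1451, 0.0698]]
blue [287 141  67  19 469] [ 0.6598 -0.1522  0.0682] [[0.647, -0.1857, 0.0667], [0.6628, -0.1232, 0.07]]
blue [289 200   5  16  64] [ 0.5959 -0.1238  0.0683] [[0.5882, -0.1254, 0.0672], [0.6039, -0.1218, 0.0694]]
blue [347 200   6  17  70] [ 0.5935 -0.1836  0.0684] [[0.586, -0.1858, 0.0668], [0.603, -0.1808, 0.0696]]
18.2333 0.08555123753229096
red [ 250    0   52   89 2701] [ 0.6016 -0.1491  0.6148] [[0.4473, -0.1943, 0.5528], [0.6697, -0.1027, 0.6811]]
red [268  91  31  33 756] [ 0.6556 -0.1668  0.4978] [[0.6352, -0.1879, 0.4646], [0.662, -0.1342, 0.5295]]
red [271 215   9   9  65] [ 0.4878 -0.1562  0.0854] [[0.4773, -0.1674, 0.0749], [0.4955, -0.1417, 0.0954]]
yel [299 265   8  14  80] [ 0.7044 -0.1582  0.0639] [[0.6963, -0.1661, 0.0534], [0.7104, -0.1479, 0.0694]]
blue [278 245   3   6  16] [ 0.5972 -0.1845  0.068 ] [[0.5879, -0.1884, 0.0629], [0.6061, -0.1791, 0.0692]]
blue [285 252  23  12 100] [ 0.6624 -0.157   0.0665] [[0.6494, -0.1883, 0.0583], [0.6661, -0.1255, 0.0708]]
```

The blank is centred and level, with its top at 0.100 m (about 0.101 m expected). The knob reads home height.

```bash
python3 -c "
from station import robot
print(robot.close_job())"
```

```text
the job is handed in; nothing more can be done
None
```

The job is handed in at about 18 s of the 61 s allowed: the plunger is home in the yellow-marked hole, and the blank stands level and centred on the nest floor, though my first grip on the knob slipped off because the fingertips end about 34 mm short of the reported TCP.

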